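# Lock the suction regulator and hold the dust inlet half open

## Task

Get the bow maker's dust extraction ready for a draught check: on the grey regulator box, turn the black knob clockwise until its white pointer stands at the green mark, then slide the yellow lock fork fully home over the knob. Then slide the red tab of the blue inlet's spring-loaded shutter to half travel, its red line level with the green marks, and finish while still holding it there with the fingers: do not let go, the spring would shut it. Leave the tape roll, the wooden bow frog, the glue jar and the long bow stick where they are.

Things in the scene. Friction and masses are not known exactly. Their poses are not given: they have to be found in the camera images.
- regulator: grey suction regulator box fixed to the bench, 130 (x) x 230 (y) x 60 mm high, a 50 mm hose stub on its +x side. Origin: centre of its underside; z up. On its top the knob's axis is at x 0, y -55 mm; the lock slides along y on the +y side of the knob; the green mark is a line on the top at x 0, y -19 to +5 mm.
- knob (a joint): angle (rad) of the black bar knob, growing clockwise seen from above, range 0 to 2.6, stiff to 0.05 N m, stays where left. At 0 the bar and its white pointer point along the regulator's -x; at 1.57 the pointer points along +y, at the green mark, so that the bar lies along y. It starts somewhere between 0.1 and 0.75.
- knob_grip (a point): on the knob's axis at the height to grip, 97 mm above the bench. The bar is 42 mm long, 14 mm thick and spans 72 to 104 mm above the bench, on a disc of 44 mm diameter.
- lock (a joint): travel (m) of the yellow lock fork towards the knob (along the regulator's -y): 0 = drawn back, 0.070 = fully home over the knob, its two tines either side of the bar (slot 21 mm wide; the fork only passes when the bar lies along y). It starts at 0 to 0.012, drags with about 2.5 N and stays where left.
- lock_grip (a point): middle of the lock's upright fin, 101 mm above the bench. The fin is 12 mm thick along the slide (y), 36 mm wide (x), its top 115 mm above the bench, and stands free above the 76 mm high carriage and the tines, whose top is 90 mm above the bench. The tines run from the fin 74 mm towards the knob at x +-15 mm. The lock is pushed or pinched by this fin.
- inlet: blue dust inlet box fixed to the bench, 150 (x) x 230 (y) x 60 mm high with 7 mm rails on top and a 50 mm hose stub on its +x side. Origin: centre of its underside; z up. The shutter opens along its +y. The rails carry white lines at y -20 mm (shut) and +60 mm (full travel) and wider green ones at y +20 mm (half travel).
- shutter (a joint): travel (m) of the aluminium shutter along the inlet's +y: 0 = shut, 0.080 = fully open, 0.040 = half. A spring pushes it shut, with 2.7 N when shut, rising by 1.8 N per 10 mm (about 10 N at half travel, 17 N at full).
- shutter_grip (a point): on the middle of the red upright tab that stands on the shutter, 96 mm above the bench: the height to pinch or push it. The tab (named shutter_c1 in the rules) is 12 mm thick along the slide (y), 40 mm wide (x), 45 mm high: from 66 to 111 mm above the bench; same axes as the inlet. A thin red line across the shutter runs through it.
- tape: roll of yellow tape lying flat, 72 mm across, 25 mm high. Leave it alone.
- frog: small dark wooden bow frog, 50 x 22 x 20 mm. Leave it alone.
- bow_stick: dark square bow stick lying across the bench, 720 mm long, 10 mm thick, with a 22 mm high black frog near one end. Leave it alone.
- glue_jar: amber glue jar with a black cap, 60 mm across, 80 mm high. Leave it alone.

How it is judged:
On the way, in this order (a step that is already met when the one before it is completed fails the run):
1. the knob is turned to its mark while the lock is still back (value of joint knob between 1.43 and 1.71 rad and value of joint lock below 0.03 m), for 0.2 s.
2. the lock is fully home over the knob, the knob still at its mark (value of joint knob between 1.43 and 1.71 rad and value of joint lock above 0.064 m), for 0.2 s.
3. the fingers hold the shutter at half travel (all of step 2 and value of joint shutter between 0.033 and 0.047 m and contact force between shutter_c1 and the fingers above 4 N), for 0.2 s.
At the end, for the whole second after the job is handed in: The knob is within 0.14 rad of its mark, the lock within 6 mm of fully home, and the fingers hold the shutter still at half travel (40 mm, within 7 mm) with at least 4 N on its tab (all of step 3 and velocity of joint shutter between -0.02 and 0.02 m/s); the arm keeps its last pose, push and grip.
It fails at once if the tape, frog, glue jar or bow stick is moved more than 30 mm (distance of any of tape, frog, bow_stick, glue_jar from where it was at the start of the episode above 0.03 m).
It also fails if it takes over 56 s, if anything falls off the work surface, if the arm or the gripper's body presses on something with over 40 N, if the wrist force passes 120 N, or if a joint passes its speed limit or range.

## Robot

A 6-joint arm with a two-finger parallel gripper is mounted at the origin on the work surface. World frame = base frame: x ahead of the robot, y to its left, z up, the work surface at z = 0. Lengths are in m, angles in rad, forces in N, time in s.
With the tool pointing down it reaches from about 0.275 to 1 m from the base axis. Payload 8.4 kg.
Tool frame: the origin (TCP) lies midway between the tips of the shut fingers; the grasp point (between the pads) lies r.grip_depth behind it (r.grip_depth is the distance from the TCP to the grasp point, in m); z points along the fingers, y is the line along which they close (so a half turn about z gives the same grasp; the last joint's range is limited). The gripper opens to 85 mm and grips with 20 to 120 N. Pads are 22 mm wide; open, the fingers measure 114 mm over their backs; the gripper's body (76 mm by 85 mm) begins 54 mm behind the grasp point. The pads swing forward as they close: fully open they stand 13 mm farther back than shut.
Start: joints at [1.196, 0.353, 1.633, -0, 1.155, -0.002], TCP at [0.228, 0.582, 0.231] pointing down, gripper open.
Joint ranges: [-2.63, 2.63], [-0.92, 2.1], [0.06, 2.66], [-1.3, 4.44], [0, 2.69], [-3.02, 3.02]. Speed limits (rad/s): [2.22, 2.22, 2.79, 3.14, 3.14, 3.14].

## Interface

Orientations are given as a unit quaternion [x, y, z, w].
In Python, from plant import r gives the robot as it stands.
- The arm moves only by the tool jog_arm, never from a script. Its argument "rows" is a list that holds one entry, the list of rows, each a list of 6 numbers: the shift along the tool's x, y, z as a fraction of full scale, then the turn, a rotation vector about the tool's x, y, z as a fraction of full scale. A call has 1 to 10 rows; each row is the pose to reach, as a shift and turn from the pose commanded when the call began, along the tool's axes at that moment; what a row does not reach only later rows make up. Full scale, the value 1, is 0.1 m for a shift and 120 degrees for a turn. A row lasts 1/12 s, in which the tool goes at most 41.7 mm and 7.16 degrees, less where a joint would pass 70% of its speed; a pose out of reach is approached as far as the arm can. A call with a number of a shift or a turn outside -1 to 1 is refused whole. A call with a gripper value outside its range is refused whole. "grip" is the closure, from -1 (fully open) to 1 (shut), set as the call begins (left out, the last holds). The fingers move at their own pace and stop on an object; the grip force is fixed at half the most. Time passes only in rows, so rows that repeat a pose let the fingers close. It gives the time, the measured TCP pose, the force, the opening and the grip force at its end, in the units of the state.
- r.state(): the state, without advancing time (a new reading comes with each control period).
- r.read_camera(name): name is "scene" or "top"; returns the picture (480x640x3 uint8, red, green, blue); there is no depth.
- r.calibration(name): a dict with "camera_matrix" (3x3 intrinsics, pixels), "R" (3x3) and "t" (3): a world point X has camera coordinates R X + t. Camera axes: x right, y down, z forward; pixel columns grow to the right and rows downward; lengths in m; the calibration is good to about 2 mm. A picture is of the moment at which its call begins. calibration takes no time and is no camera call.
- r.hand_in(): hands the job in; it is judged then, once.
The state is a dict: "time": time; "joints": joint angles; "qvel": joint speeds; "joint_torque": joint torques, N m; "position": TCP position; "orientation": TCP orientation; "force": force on the tool from outside, world axes, zero at the start; "wrist_torque": the same for the moment, N m; "finger_gap": opening from 0.0 (shut) to 1.0 (fully open); "grip_force": force on a finger pad.
Only numpy, scipy, OpenCV 4.12 (cv2) and the standard library are available. Lean on these libraries where they do the work, as an engineer would, in place of code of your own. Each camera call takes 0.05 s, during which the arm holds its last target. There are 200 camera calls.

## Working session

There is one attempt and no reset: what is moved stays moved. The work goes in short steps, Python scripts to look and compute and a tool call to move; the robot and the scene stay as the last step left them, time stands still between calls to the robot, and variables do not carry over. Pictures are saved under pics/ and viewed, at most 10 in all, crops included, and the job is handed in when it is done.

Besides the shell and the picture viewer there is one more tool, called after "Emit:" by a JSON object that holds its "fn" and its "kwargs". jog_arm: Moves the arm, as the interface text tells. Shift numbers are shares of 0.1 m and turn numbers shares of 120 degrees, none past 1 either way. Its arguments: {"type":"object","properties":{"rows":{"type":"array"},"grip":{"type":"number"}},"required":["rows"]}

```bash
mkdir -p pics; ls
python3 - <<'E'
from plant import r
import cv2
for n in("scene","top"):
    cv2.imwrite(f"pics/{n}0.png",r.read_camera(n)[:,:,::-1])
    print(n,r.calibration(n))
print(r.grip_depth,r.state())
E
```

```text
pics
scene {'camera_matrix': array([[510.76950536,   0.        , 330.60019546],
       [  0.        , 510.76950536, 230.35178543],
       [  0.        ,   0.        ,   1.        ]]), 'R': array([[ 0.88981216,  0.45628477, -0.00620637],
       [ 0.36056148, -0.71134601, -0.60330943],
       [-0.27969578,  0.53459429, -0.79748305]]), 't': array([-0.53495807, -0.14926558,  1.30239248])}
top {'camera_matrix': array([[461.26995099,   0.        , 316.74444164],
       [  0.        , 461.26995099, 238.01117224],
       [  0.        ,   0.        ,   1.        ]]), 'R': array([[ 1.57383947e-02, -9.99870692e-01,  3.30197590e-03],
       [-9.75464335e-01, -1.60793353e-02, -2.19569548e-01],
       [ 2.19594249e-01,  2.34712491e-04, -9.75591262e-01]]), 't': array([-0.02061881,  0.58428171,  0.77915665])}
0.0187 {'time': 0.1, 'joints': array([ 1.19561871e+00,  3.53575713e-01,  1.63406145e+00, -2.88730245e-05,
        1.15521086e+00, -2.39127228e-03]), 'qvel': array([-1.01445209e-03, -1.98547277e-05, -2.66687469e-03, -4.83452966e-04,
        8.95579799e-04,  8.82526177e-04]), 'joint_torque': array([ 1.31187426e-03, -6.06358624e+01, -3.42818356e+01,  1.82850931e-04,
        3.90489295e-03,  2.25868553e-05]), 'position': array([0.22747743, 0.58166933, 0.23063802]), 'orientation': array([ 1.85309980e-01,  9.82679916e-01, -6.19012585e-04, -1.04825451e-04]), 'force': array([-0.5682221 ,  0.17592889,  0.27331994]), 'wrist_torque': array([-0.00801601, -0.00435709,  0.00589882]), 'grip_force': 0.0, 'finger_gap': 1.0006699127485692}
```

View pics/top0.png

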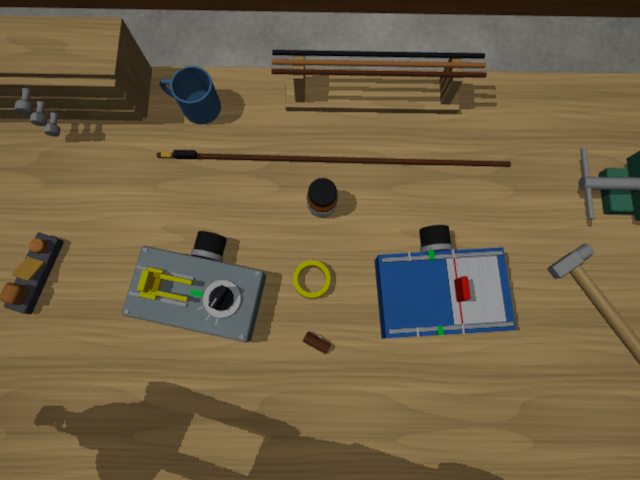

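View pics/scene0.png

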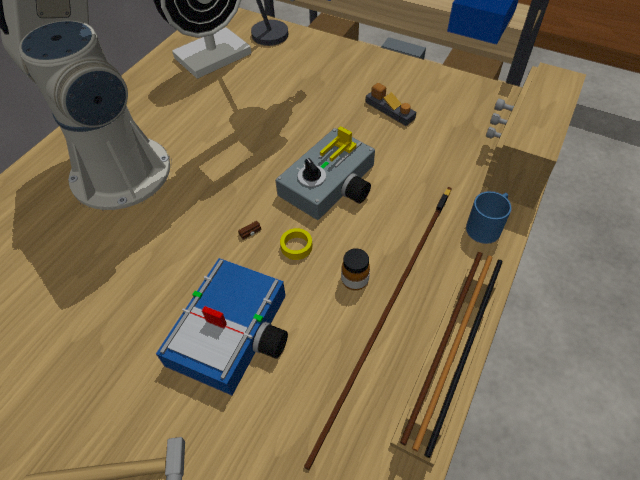

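The top view shows the regulator at about (195,293) with its knob at (221,298) and the lock at (150,285). The inlet is at about (445,292) with its red tab at (463,289). I'll enlarge both boxes next.

Run:
```python
import cv2,numpy as np
a=cv2.imread("pics/top0.png")
f=lambda x,y:cv2.resize(a[y:y+110,x:x+160],None,fx=5,fy=5,interpolation=cv2.INTER_CUBIC)
cv2.imwrite("pics/reg.png",f(115,235)); cv2.imwrite("pics/inl.png",f(365,235))
```

```text
(no output)
```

View pics/reg.png

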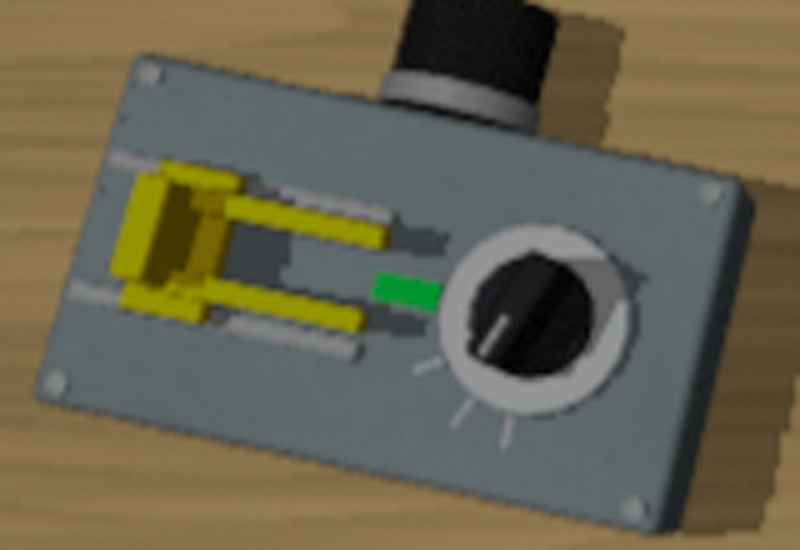

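View pics/inl.png

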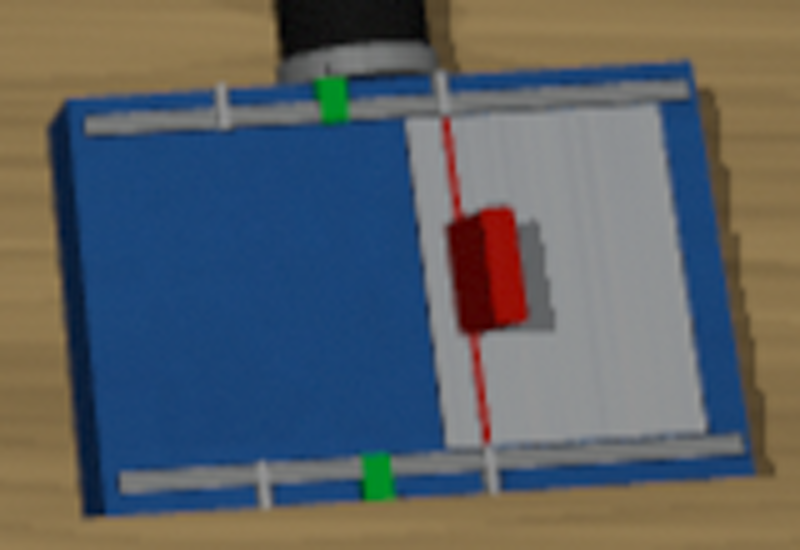

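The regulator crop gives top corners TL(138,55), TR(745,180), BR(662,533) and BL(37,400), with the pointer running from (505,318) to (483,355) and the fin top at about (140,228). The inlet crop gives corners TL(68,100), TR(690,62), BR(753,472) and BL(103,515), with the tab top at about (505,265).

```bash
cat > h.py <<'E'
import numpy as np
from scipy.optimize import least_squares
from plant import r
from scipy.spatial.transform import Rotation as Rt
C=r.calibration("top")
def proj(X,C=C):
    p=(np.atleast_2d(X)@C["R"].T+C["t"])@C["camera_matrix"].T
    return p[:,:2]/p[:,2:]
def ray(uv,z,C=C):
    d=C["R"].T@np.linalg.inv(C["camera_matrix"])@np.r_[uv,1]; o=-C["R"].T@C["t"]
    return o+d*(z-o[2])/d[2]
def W(q,p):
    p=np.atleast_2d(p); c,s=np.cos(q[2]),np.sin(q[2])
    return np.c_[q[0]+c*p[:,0]-s*p[:,1],q[1]+s*p[:,0]+c*p[:,1],p[:,2]]
E
cat > fit.py <<'E'
from h import *
def uv(c,o): return np.array(c)/5-.4+np.array(o)
def fit(c,o,hx):
    P=np.array([[hx,.115,.06],[hx,-.115,.06],[-hx,-.115,.06],[-hx,.115,.06]])
    s=least_squares(lambda q:(proj(W(q,P))-uv(c,o)).ravel(),[.4,.0,0])
    print(s.x,np.degrees(s.x[2]),s.fun.round(1)); return s.x
A=fit([(138,55),(745,180),(662,533),(37,400)],(115,235),.065)
B=fit([(68,100),(690,62),(753,472),(103,515)],(365,235),.075)
def loc(q,X):
    d=X[:2]-q[:2];c,s=np.cos(q[2]),np.sin(q[2]); return np.r_[c*d[0]+s*d[1],-s*d[0]+c*d[1]]
for c in((505,318),(483,355)):
    l=loc(A,ray(uv(c,(115,235)),.104)); d=l-[0,-.055]; print("ptr",l,np.arctan2(d[1],-d[0]))
print("fin",loc(A,ray(uv((140,228),(115,235)),.115)))
print("tab",loc(B,ray(uv((505,265),(365,235)),.111)))
print("disc",loc(A,ray(uv((536,318),(115,235)),.066)))
print("knobgrip",W(A,[0,-.055,.097]),"tab",W(B,[0,-.02,.096]))
np.save("A.npy",A);np.save("B.npy",B)
E
python3 fit.py
```

```text
[ 0.48234874  0.20804318 -0.18765165] -10.751647393919836 [-0.3 -0.8  0.7 -0.6  0.5  0.8 -0.9  0.5]
[ 0.49156304 -0.24369647  0.07741864] 4.435761196186032 [-0.4 -0.5 -0.  -0.5  0.1  0.7  0.3  0.3]
ptr [-0.00428661 -0.05145742] 0.6906504948646949
ptr [-0.01783576 -0.04729151] 0.4079473381315889
fin [-0.00038543  0.07370019]
tab [-0.00063385 -0.02022495]
disc [-0.00029519 -0.05352122]
knobgrip [[0.47208836 0.1540087  0.097     ]] tab [[ 0.49310987 -0.26363656  0.096     ]]
```

```bash
cat >> h.py <<'E'
A=np.load("A.npy");B=np.load("B.npy")
def to(q,p,yaw):
    "yaw: wanted azimuth of tool y, deg, in the box frame; prints shift/turn fractions"
    s=r.state(); R=Rt.from_quat(s["orientation"]).as_matrix()
    T=W(q,p)[0]; az=yaw+np.degrees(q[2]); a=np.radians(az)
    y=np.array([np.cos(a),np.sin(a),0]); z=np.array([0,0,-1.]); G=np.c_[np.cross(y,z),y,z]
    d=R.T@(T-s["position"])/.1; w=Rt.from_matrix(R.T@G).as_rotvec(degrees=True)/120
    print("shift",d.round(3),"turn",w.round(4),"t",round(s["time"],2),"F",s["force"].round(1),"gap",round(s["finger_gap"],2),"q6",s["joints"][5].round(2))
E
python3 -c "
from h import *
to(A,[0,-.055,.15],67)"
```

```text
shift [-3.836 -3.091  0.81 ] turn [-6.000e-04  1.000e-04  1.033e-01] t 0.1 F [-0.6  0.2  0.3] gap 1.0 q6 -0.0
```

Emit:
{"fn": "jog_arm", "kwargs": {"rows": [[[-0.32, -0.26, 0, 0, 0, 0], [-0.64, -0.52, 0, 0, 0, 0], [-0.96, -0.77, 0, 0, 0, 0], [-0.96, -0.77, 0, 0, 0, 0]]], "grip": -0.2}}

```text
time: 0.43
position: [0.291, 0.4698, 0.2306]
orientation: [0.186, 0.982, -0.002, 0.0]
force: [-0.2, -0.2, -0.4]
finger_gap: 0.6
grip_force: 0.0
```

Emit:
{"fn": "jog_arm", "kwargs": {"rows": [[[-0.32, -0.26, 0, 0, 0, 0], [-0.64, -0.52, 0, 0, 0, 0], [-0.96, -0.77, 0, 0, 0, 0], [-0.96, -0.77, 0, 0, 0, 0]]]}}

```text
time: 0.77
position: [0.3524, 0.3634, 0.2309]
orientation: [0.187, 0.982, -0.001, 0.0]
force: [0.9, 0.2, -0.2]
finger_gap: 0.602
grip_force: 0.0
```

Emit:
{"fn": "jog_arm", "kwargs": {"rows": [[[-0.32, -0.26, 0, 0, 0, 0], [-0.64, -0.52, 0, 0, 0, 0], [-0.96, -0.77, 0, 0, 0, 0], [-0.96, -0.77, 0, 0, 0, 0]]]}}

```text
time: 1.1
position: [0.414, 0.2572, 0.2312]
orientation: [0.187, 0.982, -0.001, 0.001]
force: [-0.4, 0.2, 0.3]
finger_gap: 0.6
grip_force: 0.0
```

```bash
python3 -c "
from h import *
to(A,[0,-.055,.15],67)"
```

```text
shift [-0.918 -0.745  0.814] turn [-0.0008  0.0008  0.1016] t 1.1 F [-0.4  0.2  0.3] gap 0.6 q6 -0.64
```

Emit:
{"fn": "jog_arm", "kwargs": {"rows": [[[-0.3, -0.25, 0.2, 0, 0, 0.05], [-0.6, -0.5, 0.4, 0, 0, 0.1], [-0.92, -0.745, 0.7, 0, 0, 0.1], [-0.92, -0.745, 0.8, 0, 0, 0.1], [-0.92, -0.745, 0.8, 0, 0, 0.1]]]}}

```text
time: 1.52
position: [0.4691, 0.1568, 0.148]
orientation: [0.288, 0.957, -0.002, -0.002]
force: [-0.9, -0.3, -0.4]
finger_gap: 0.601
grip_force: 0.0
```

```bash
python3 -c "
from h import *;import cv2
to(A,[0,-.055,.078],67)
a=r.read_camera('scene')[:,:,::-1]; b=r.read_camera('top')[:,:,::-1]
f=lambda a,x,y:cv2.resize(a[y:y+120,x:x+100],None,fx=4,fy=4,interpolation=cv2.INTER_CUBIC)
cv2.imwrite('pics/k1.png',cv2.hconcat([f(a,265,100),f(b,160,235)]))"
```

```text
shift [-0.042 -0.003  0.7  ] turn [-0.0021 -0.0015  0.0019] t 1.52 F [-0.9 -0.3 -0.4] gap 0.6 q6 -0.67
```

View pics/k1.png

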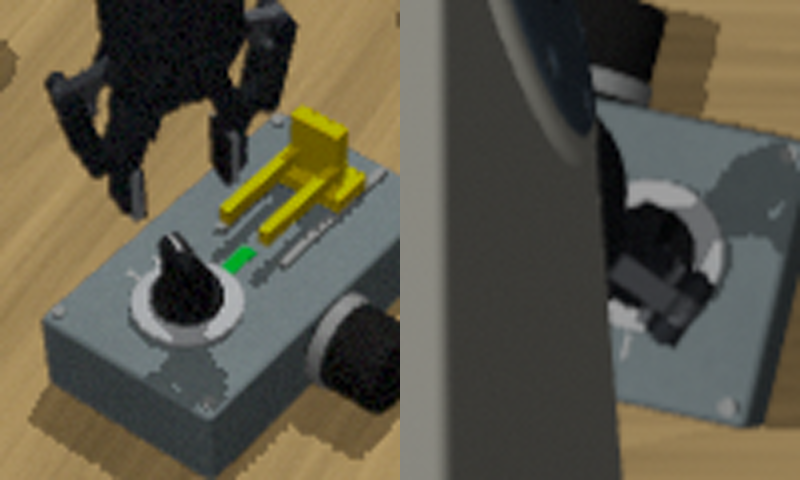

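The scene crop shows the fingers straddling the knob bar and lined up with it. I'll descend and pinch.

Emit:
{"fn": "jog_arm", "kwargs": {"rows": [[[-0.04, 0, 0.2, 0, 0, 0], [-0.04, 0, 0.4, 0, 0, 0], [-0.04, 0, 0.6, 0, 0, 0], [-0.04, 0, 0.7, 0, 0, 0], [-0.04, 0, 0.7, 0, 0, 0], [-0.04, 0, 0.7, 0, 0, 0]]]}}

```text
time: 2.12
position: [0.4737, 0.1579, 0.082]
orientation: [0.286, 0.958, 0.0, 0.0]
force: [0.6, -0.6, -0.2]
finger_gap: 0.602
grip_force: 0.0
```

Emit:
{"fn": "jog_arm", "kwargs": {"rows": [[[0, 0, 0, 0, 0, 0], [0, 0, 0, 0, 0, 0], [0, 0, 0, 0, 0, 0], [0, 0, 0, 0, 0, 0], [0, 0, 0, 0, 0, 0], [0, 0, 0, 0, 0, 0]]], "grip": 1}}

```text
time: 2.62
position: [0.473, 0.1559, 0.0824]
orientation: [0.287, 0.958, -0.001, -0.0]
force: [-5.9, -8.2, 13.4]
finger_gap: 0.147
grip_force: 59.1
```

```bash
python3 -c "
from h import *
print(r.state()['grip_force'],r.state()['wrist_torque'])
to(A,[0,-.055,.078],0)"
```

```text
59.05534386634827 [-1.21842534  0.81354289  0.04862758]
shift [-0.003 -0.02   0.044] turn [-0.0008  0.0006  0.5619] t 2.62 F [-5.9 -8.2 13.4] gap 0.15 q6 -0.67
```

Emit:
{"fn": "jog_arm", "kwargs": {"rows": [[[0, 0, 0, 0, 0, 0.04], [0, 0, 0, 0, 0, 0.08], [0, -0.01, 0, 0, 0, 0.12], [0, -0.01, 0, 0, 0, 0.16], [0, -0.01, 0, 0, 0, 0.2], [0, -0.01, 0, 0, 0, 0.24], [0, -0.01, 0, 0, 0, 0.28], [0, -0.01, 0, 0, 0, 0.28]]]}}

```text
time: 3.28
position: [0.4718, 0.1548, 0.0824]
orientation: [0.554, 0.833, -0.001, -0.0]
force: [-7.5, -8.8, 15.3]
finger_gap: 0.15
grip_force: 59.5
```

Emit:
{"fn": "jog_arm", "kwargs": {"rows": [[[0, 0, 0, 0, 0, 0.04], [0, 0, 0, 0, 0, 0.08], [0, 0, 0, 0, 0, 0.12], [0, 0, 0, 0, 0, 0.16], [0, 0, 0, 0, 0, 0.2], [0, 0, 0, 0, 0, 0.24], [0, 0, 0, 0, 0, 0.282], [0, 0, 0, 0, 0, 0.282], [0, 0, 0, 0, 0, 0.282]]]}}

```text
time: 4.03
position: [0.4704, 0.1545, 0.0823]
orientation: [0.771, 0.637, -0.003, -0.001]
force: [-13.4, -9.0, 21.8]
finger_gap: 0.147
grip_force: 60.4
```

```bash
python3 -c "
from h import *
print(r.state()['grip_force'],r.state()['wrist_torque'])
to(A,[0,-.055,.078],0)"
```

```text
60.42526960372925 [-1.49458645e+00  2.02028099e+00 -7.05505146e-04]
shift [-0.002  0.018  0.043] turn [-0.0021  0.0017 -0.0006] t 4.03 F [-13.4  -9.   21.8] gap 0.15 q6 0.5
```

Emit:
{"fn": "jog_arm", "kwargs": {"rows": [[[0, 0, 0, 0, 0, 0], [0, 0, 0, 0, 0, 0], [0, 0, 0, 0, 0, 0], [0, 0, -0.1, 0, 0, 0], [0, 0, -0.4, 0, 0, 0], [0, 0, -0.7, 0, 0, 0], [0, 0, -0.7, 0, 0, 0]]], "grip": -0.2}}

```text
time: 4.62
position: [0.4763, 0.1572, 0.1568]
orientation: [0.77, 0.637, 0.004, 0.001]
force: [0.7, 1.1, 0.5]
finger_gap: 0.6
grip_force: 0.0
```

Emit:
{"fn": "jog_arm", "kwargs": {"rows": [[[-0.3, 0, 0, 0, 0, 0], [-0.6, 0, 0, 0, 0, 0], [-0.9, 0, 0, 0, 0, 0], [-0.9, 0, 0, 0, 0, 0]]], "grip": 1}}

```text
time: 4.95
position: [0.4549, 0.0645, 0.1516]
orientation: [0.771, 0.637, -0.001, 0.0]
force: [-0.5, 0.4, -0.5]
finger_gap: 0.04
grip_force: 0.0
```

```bash
python3 -c "
from h import *;import cv2
to(A,[0,.105,.093],0)
a=r.read_camera('scene')[:,:,::-1]; b=r.read_camera('top')[:,:,::-1]
f=lambda a,x,y:cv2.resize(a[y:y+120,x:x+100],None,fx=4,fy=4,interpolation=cv2.INTER_CUBIC)
cv2.imwrite('pics/k2.png',cv2.hconcat([f(a,265,100),f(b,170,235)]))"
```

```text
shift [ 2.513 -0.003  0.582] turn [-0.0003  0.0007 -0.001 ] t 4.95 F [-0.5  0.4 -0.5] gap 0.04 q6 0.33
```

View pics/k2.png

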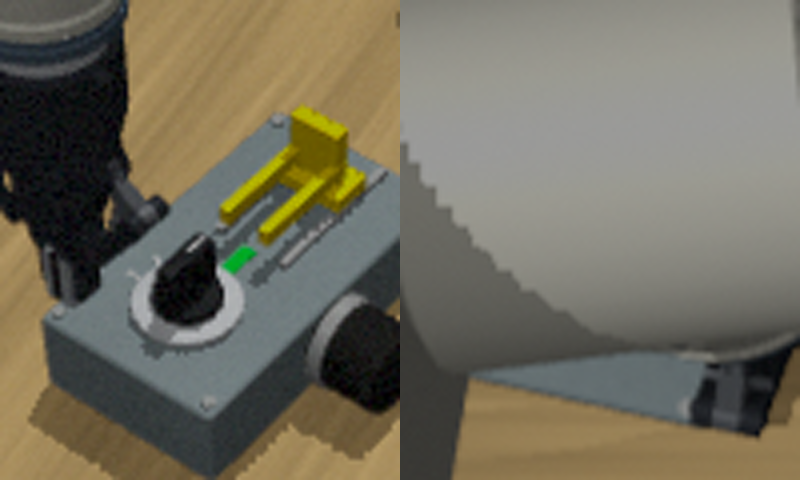

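The bar now lies along the slide with its white pointer towards the green mark. I'll check that in numbers and move over behind the fin.

Emit:
{"fn": "jog_arm", "kwargs": {"rows": [[[0.3, 0, 0, 0, 0, 0], [0.6, 0, 0, 0, 0, 0], [0.9, 0, 0, 0, 0, 0], [0.9, 0, 0, 0, 0, 0]]]}}

```text
time: 5.38
position: [0.4751, 0.1612, 0.152]
orientation: [0.77, 0.638, 0.002, -0.0]
force: [-0.3, 0.1, 0.6]
finger_gap: -0.0
grip_force: 0.0
```

Emit:
{"fn": "jog_arm", "kwargs": {"rows": [[[0.3, 0, 0, 0, 0, 0], [0.6, 0, 0, 0, 0, 0], [0.9, 0, 0, 0, 0, 0], [0.9, 0, 0, 0, 0, 0]]]}}

```text
time: 5.72
position: [0.4914, 0.2498, 0.1518]
orientation: [0.77, 0.638, 0.002, -0.0]
force: [-1.0, -0.2, 0.9]
finger_gap: -0.003
grip_force: 0.0
```

Emit:
{"fn": "jog_arm", "kwargs": {"rows": [[[0.3, 0, 0, 0, 0, 0], [0.6, 0, 0, 0, 0, 0], [0.71, 0, 0, 0, 0, 0], [0.71, 0, 0, 0, 0, 0], [0.71, 0, 0, 0, 0, 0]]]}}

```text
time: 6.13
position: [0.5027, 0.3144, 0.151]
orientation: [0.77, 0.638, -0.0, 0.0]
force: [1.0, 0.8, -0.4]
finger_gap: 0.001
grip_force: 0.0
```

```bash
python3 -c "
from h import *
to(A,[0,.105,.095],0)
C2=r.calibration('scene'); P=[]
for c in((210,237),(190,250)):
    X=ray(np.array(c)/4+[265,100],.104,C2)-np.r_[A[:2],0]; P.append(Rt.from_euler('z',-A[2]).apply(X)); print(P[-1])
"
```

```text
shift [-0.032 -0.001  0.56 ] turn [-0.0002  0.0004  0.0004] t 6.13 F [ 1.   0.8 -0.4] gap 0.0 q6 0.74
[ 0.00201456 -0.03314527  0.104     ]
[-0.00053843 -0.04830138  0.104     ]
```

Emit:
{"fn": "jog_arm", "kwargs": {"rows": [[[0, 0, 0.25, 0, 0, 0], [0, 0, 0.5, 0, 0, 0], [0, 0, 0.56, 0, 0, 0], [0, 0, 0.56, 0, 0, 0], [0, 0, 0.56, 0, 0, 0]]]}}

```text
time: 6.55
position: [0.5032, 0.3135, 0.0957]
orientation: [0.771, 0.637, -0.0, 0.0]
force: [0.4, -0.3, -0.0]
finger_gap: 0.001
grip_force: 0.0
```

Emit:
{"fn": "jog_arm", "kwargs": {"rows": [[[-0.1, 0, 0, 0, 0, 0], [-0.2, 0, 0, 0, 0, 0], [-0.3, 0, 0, 0, 0, 0], [-0.4, 0, 0, 0, 0, 0], [-0.45, 0, 0, 0, 0, 0], [-0.5, 0, 0, 0, 0, 0], [-0.55, 0, 0, 0, 0, 0], [-0.6, 0, 0, 0, 0, 0], [-0.6, 0, 0, 0, 0, 0]]]}}

```text
time: 7.3
position: [0.4916, 0.2544, 0.0951]
orientation: [0.771, 0.637, -0.0, 0.0]
force: [0.0, 0.2, 0.2]
finger_gap: -0.0
grip_force: 0.0
```

```bash
python3 -c "
from h import *
to(A,[0,.025,.095],0)"
```

```text
shift [-0.222 -0.004  0.002] turn [-0.0002  0.0004 -0.0005] t 7.3 F [0.  0.2 0.2] gap -0.0 q6 0.66
```

Emit:
{"fn": "jog_arm", "kwargs": {"rows": [[[-0.05, 0, 0, 0, 0, 0], [-0.1, 0, 0, 0, 0, 0], [-0.15, 0, 0, 0, 0, 0], [-0.2, 0, 0, 0, 0, 0]]]}}

```text
time: 7.63
position: [0.4879, 0.2353, 0.0951]
orientation: [0.77, 0.637, -0.0, -0.0]
force: [-0.7, 2.5, 0.3]
finger_gap: 0.003
grip_force: 1.4
```

Emit:
{"fn": "jog_arm", "kwargs": {"rows": [[[-0.02, 0, 0, 0, 0, 0], [-0.04, 0, 0, 0, 0, 0], [-0.04, 0, 0, 0, 0, 0]]]}}

```text
time: 7.88
position: [0.4874, 0.2321, 0.0952]
orientation: [0.771, 0.637, 0.0, -0.0]
force: [-1.7, 5.7, -1.4]
finger_gap: -0.005
grip_force: 2.7
```

```bash
python3 -c "
from h import *;import cv2
to(A,[0,.025,.095],0)
a=r.read_camera('scene')[:,:,::-1]
f=lambda a,x,y:cv2.resize(a[y:y+120,x:x+130],None,fx=4,fy=4,interpolation=cv2.INTER_CUBIC)
cv2.imwrite('pics/k3.png',f(a,265,100))"
```

```text
shift [ 0.005 -0.005  0.002] turn [-0.0001 -0.0006 -0.0008] t 7.88 F [-1.7  5.7 -1.4] gap -0.0 q6 0.63
```

View pics/k3.png

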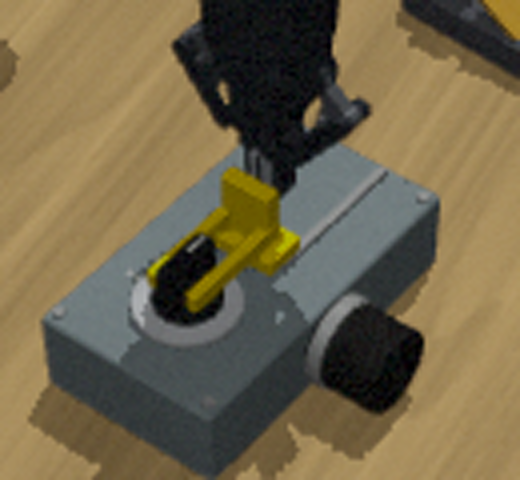

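The fork's tines are on both sides of the bar and the fin has moved about 66 mm, with force rising. I'll press a little further to confirm it is against the stop.

Emit:
{"fn": "jog_arm", "kwargs": {"rows": [[[-0.02, 0, 0, 0, 0, 0], [-0.04, 0, 0, 0, 0, 0], [-0.04, 0, 0, 0, 0, 0]]]}}

```text
time: 8.18
position: [0.4874, 0.2314, 0.0954]
orientation: [0.771, 0.637, 0.003, -0.002]
force: [-1.0, 24.5, -7.8]
finger_gap: -0.002
grip_force: 11.6
```

Emit:
{"fn": "jog_arm", "kwargs": {"rows": [[[-0.02, 0, 0, 0, 0, 0], [-0.04, 0, 0, 0, 0, 0], [-0.04, 0, 0, 0, 0, 0]]]}}

```text
time: 8.43
position: [0.4875, 0.2307, 0.0955]
orientation: [0.772, 0.636, 0.005, -0.003]
force: [-1.4, 42.3, -15.4]
finger_gap: 0.001
grip_force: 20.6
```

Force jumps at a fixed position, so it is on the hard stop and home. I'll back off, rise, and go to the inlet.

Emit:
{"fn": "jog_arm", "kwargs": {"rows": [[[0.15, 0, 0, 0, 0, 0], [0.15, 0, -0.3, 0, 0, 0], [0.15, 0, -0.6, 0, 0, 0], [0.15, 0, -0.9, 0, 0, 0], [0.15, 0, -0.9, 0, 0, 0]]]}}

```text
time: 8.85
position: [0.4914, 0.2396, 0.1905]
orientation: [0.77, 0.638, 0.003, 0.001]
force: [1.4, -0.9, -0.2]
finger_gap: 0.003
grip_force: 0.0
```

```bash
python3 -c "
from h import *
to(B,[0,-.02,.15],-90)"
```

```text
shift [-4.942  0.956  0.392] turn [ 0.0013 -0.0034  0.6232] t 8.85 F [ 1.4 -0.9 -0.2] gap 0.0 q6 0.64
```

Emit:
{"fn": "jog_arm", "kwargs": {"rows": [[[-0.35, 0.07, 0, 0, 0, 0], [-0.7, 0.13, 0, 0, 0, 0], [-0.985, 0.19, 0, 0, 0, 0], [-0.985, 0.19, 0, 0, 0, 0]]], "grip": -0.2}}

```text
time: 9.18
position: [0.4879, 0.1339, 0.1847]
orientation: [0.771, 0.637, -0.001, 0.0]
force: [0.5, 0.2, 0.0]
finger_gap: 0.563
grip_force: 0.0
```

Emit:
{"fn": "jog_arm", "kwargs": {"rows": [[[-0.35, 0.07, 0, 0, 0, 0], [-0.7, 0.13, 0, 0, 0, 0], [-0.985, 0.19, 0, 0, 0, 0], [-0.985, 0.19, 0, 0, 0, 0]]]}}

```text
time: 9.52
position: [0.4885, 0.0341, 0.1848]
orientation: [0.771, 0.637, -0.001, 0.0]
force: [-1.0, 0.8, -0.1]
finger_gap: 0.602
grip_force: 0.0
```

Emit:
{"fn": "jog_arm", "kwargs": {"rows": [[[-0.35, 0.07, 0, 0, 0, 0], [-0.7, 0.13, 0, 0, 0, 0], [-0.985, 0.19, 0, 0, 0, 0], [-0.985, 0.19, 0, 0, 0, 0]]]}}

```text
time: 9.85
position: [0.4893, -0.0659, 0.185]
orientation: [0.771, 0.637, -0.001, 0.001]
force: [-0.5, 0.7, 0.3]
finger_gap: 0.601
grip_force: 0.0
```

Emit:
{"fn": "jog_arm", "kwargs": {"rows": [[[-0.35, 0.07, 0, 0, 0, 0], [-0.7, 0.13, 0, 0, 0, 0], [-0.985, 0.19, 0, 0, 0, 0], [-0.985, 0.19, 0, 0, 0, 0]]]}}

```text
time: 10.18
position: [0.4899, -0.1662, 0.1851]
orientation: [0.771, 0.637, -0.0, 0.001]
force: [-0.1, -0.8, -0.7]
finger_gap: 0.603
grip_force: 0.0
```

Emit:
{"fn": "jog_arm", "kwargs": {"rows": [[[-0.35, 0.07, 0, 0, 0, 0], [-0.7, 0.13, 0, 0, 0, 0], [-0.985, 0.19, 0, 0, 0, 0], [-0.985, 0.19, 0, 0, 0, 0]]]}}

```text
time: 10.52
position: [0.4903, -0.2665, 0.1851]
orientation: [0.771, 0.637, -0.0, 0.001]
force: [0.4, 0.4, 0.8]
finger_gap: 0.598
grip_force: 0.0
```

Emit:
{"fn": "jog_arm", "kwargs": {"rows": [[[0, 0, 0, 0, 0, 0.05], [0, 0, 0, 0, 0, 0.1], [0, 0, 0, 0, 0, 0.15], [0, 0, 0, 0, 0, 0.2], [0, 0, 0, 0, 0, 0.25], [0, 0, 0, 0, 0, 0.3], [0, 0, 0, 0, 0, 0.3]]]}}

```text
time: 11.1
position: [0.4899, -0.2617, 0.1849]
orientation: [0.931, 0.366, -0.0, -0.0]
force: [0.1, 0.1, -0.8]
finger_gap: 0.599
grip_force: 0.0
```

Emit:
{"fn": "jog_arm", "kwargs": {"rows": [[[0, 0, 0, 0, 0, 0.05], [0, 0, 0, 0, 0, 0.1], [0, 0, 0, 0, 0, 0.15], [0, 0, 0, 0, 0, 0.2], [0, 0, 0, 0, 0, 0.25], [0, 0, 0, 0, 0, 0.3], [0, 0, 0, 0, 0, 0.325], [0, 0, 0, 0, 0, 0.325]]]}}

```text
time: 11.77
position: [0.4898, -0.2621, 0.185]
orientation: [0.999, 0.037, -0.0, -0.0]
force: [0.7, -0.2, 0.1]
finger_gap: 0.598
grip_force: 0.0
```

```bash
python3 -c "
from h import *
to(B,[0,-.02,.078],-90)"
```

```text
shift [0.032 0.019 1.07 ] turn [-0.0002  0.0003 -0.0014] t 11.77 F [ 0.7 -0.2  0.1] gap 0.6 q6 1.0
```

Emit:
{"fn": "jog_arm", "kwargs": {"rows": [[[0.03, 0.02, 0.25, 0, 0, 0], [0.03, 0.02, 0.5, 0, 0, 0], [0.03, 0.02, 0.75, 0, 0, 0], [0.03, 0.02, 0.9, 0, 0, 0], [0.03, 0.02, 1.0, 0, 0, 0], [0.03, 0.02, 1.0, 0, 0, 0]]]}}

```text
time: 12.27
position: [0.4918, -0.2636, 0.0832]
orientation: [0.999, 0.038, -0.002, -0.001]
force: [-0.8, -0.5, 0.3]
finger_gap: 0.601
grip_force: 0.0
```

Emit:
{"fn": "jog_arm", "kwargs": {"rows": [[[0, 0, 0.05, 0, 0, 0], [0, 0, 0.05, 0, 0, 0]]]}}

```text
time: 12.43
position: [0.4933, -0.2647, 0.0805]
orientation: [0.999, 0.037, 0.0, 0.0]
force: [0.2, -0.0, 0.4]
finger_gap: 0.603
grip_force: 0.0
```

Emit:
{"fn": "jog_arm", "kwargs": {"rows": [[[0, 0, 0, 0, 0, 0], [0, 0, 0, 0, 0, 0], [0, 0, 0, 0, 0, 0], [0, 0, 0, 0, 0, 0], [0, 0, 0, 0, 0, 0], [0, 0, 0, 0, 0, 0]]], "grip": 1}}

```text
time: 12.93
position: [0.4932, -0.263, 0.0812]
orientation: [0.999, 0.036, 0.0, -0.001]
force: [-0.2, 12.2, 9.4]
finger_gap: 0.131
grip_force: 58.9
```

```bash
python3 -c "
from h import *
to(B,[0,.02,.078],-90)"
```

```text
shift [-0.003 -0.394  0.033] turn [-0.0011 -0.0002 -0.0021] t 12.93 F [-0.2 12.2  9.4] gap 0.13 q6 1.0
```

Emit:
{"fn": "jog_arm", "kwargs": {"rows": [[[0, -0.07, 0, 0, 0, 0], [0, -0.14, 0, 0, 0, 0], [0, -0.21, 0, 0, 0, 0], [0, -0.28, 0, 0, 0, 0], [0, -0.35, 0, 0, 0, 0], [0, -0.41, 0, 0, 0, 0], [0, -0.41, 0, 0, 0, 0], [0, -0.41, 0, 0, 0, 0]]]}}

```text
time: 13.6
position: [0.4904, -0.2251, 0.0813]
orientation: [0.999, 0.037, 0.001, 0.001]
force: [-3.6, -9.3, 4.4]
finger_gap: 0.132
grip_force: 59.1
```

```bash
python3 -c "
from h import *;import cv2
to(B,[0,.02,.078],-90)
a=r.read_camera('scene')[:,:,::-1]; 
cv2.imwrite('pics/s1.png',cv2.resize(a[250:400,140:300],None,fx=4,fy=4,interpolation=cv2.INTER_CUBIC))"
```

```text
shift [-0.003 -0.013  0.033] turn [ 0.0014 -0.0005 -0.0013] t 13.6 F [-3.6 -9.3  4.4] gap 0.13 q6 1.07
```

View pics/s1.png

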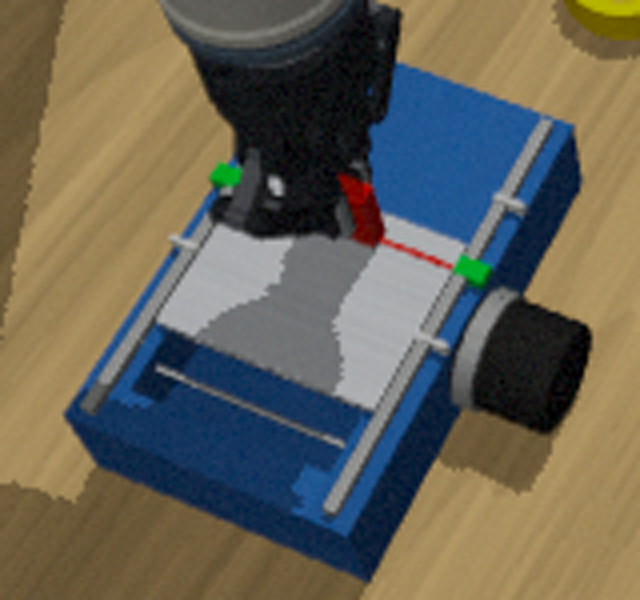

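The red line meets the green mark at (470,270), the force agrees with about 38 mm of travel, and the grip is firm. I'll add 1 mm, hold, and hand in.

Emit:
{"fn": "jog_arm", "kwargs": {"rows": [[[0, -0.01, 0, 0, 0, 0], [0, -0.015, 0, 0, 0, 0], [0, -0.015, 0, 0, 0, 0], [0, -0.015, 0, 0, 0, 0], [0, -0.015, 0, 0, 0, 0], [0, -0.015, 0, 0, 0, 0]]]}}

```text
time: 14.15
position: [0.4903, -0.224, 0.0812]
orientation: [0.999, 0.037, 0.001, 0.002]
force: [-3.4, -8.9, 4.9]
finger_gap: 0.129
grip_force: 59.1
```

```bash
python3 -c "
from h import *
to(B,[0,.02,.078],-90)
print(r.hand_in())"
```

```text
shift [-0.002 -0.003  0.032] turn [ 0.0015 -0.0006 -0.0015] t 14.15 F [-3.4 -8.9  4.9] gap 0.13 q6 1.07
the job is handed in; nothing more can be done
None
```

I handed the job in at 14 s, but the hand-in gave no verdict: the knob is at its green mark, the lock fork is pushed against its end stop over it, and the fingers still hold the shutter at about half travel (around 39 mm) with about 59 N of grip; the arm never went near the four items to be left alone.

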